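Count to the third gap of the lamp rack and push the carton home

ROBOT

A 6-joint arm with a two-finger parallel gripper is mounted at the origin on the work surface. World frame = base frame: x ahead of the robot, y to its left, z up, the work surface at z = 0. Lengths are in m, angles in degrees, forces in N, time in s.
With the tool pointing down it reaches from about 0.375 to 0.9 m from the base axis. Payload 3.1 kg.
Tool frame: the origin (TCP) lies on the centre line of the jaws, within the pads' length; the fingertips stand 8 mm ahead of it and the grasp point (between the pads) lies 11 mm behind it (bot.tip_extent is the distance from the TCP to the fingertips, in m); z points along the fingers, y is the line along which they close (so a half turn about z gives the same grasp; the last joint's range is limited). The gripper opens to 87 mm and grips with 3 to 60 N. Pads are 19 mm wide; open, the fingers measure 117 mm over their backs; the gripper's body (75 mm by 190 mm) begins 51 mm behind the grasp point.
Start: joints at [64.429, 30.224, 82.088, -0, 67.689, -10.227], TCP at [0.165, 0.603, 0.231] pointing down, gripper open.
Joint ranges: [-176.69, 176.69], [-43.24, 126.21], [12.49, 139.97], [-82, 262], [0, 151.66], [-163.58, 163.58]. Speed limits (degrees/s): [159.86, 159.86, 180, 180, 180, 180].

INTERFACE

Orientations are given as a 3x3 rotation matrix whose columns are the frame's x, y, z axes.
In Python, from rig import bot, vision, workorder gives the robot as it stands.
- The arm moves only by the shell command python3 -m handwheel 'ROWS'. ROWS is JSON, a list of rows, each an object with "delta_rot": the turn, a rotation vector about the tool's x, y, z in rad, a list of three; "xyz": the shift along the tool's x, y, z in mm, a list of three; "hand": the closure, from -1 (fully open) to 1 (shut). A call has exactly 5 rows; each row is the pose to reach, as a shift and turn from the pose commanded when the call began, along the tool's axes at that moment; what a row does not reach only later rows make up. A row lasts 1/8 s, in which the tool goes at most 62.5 mm and 10.7 degrees, less where a joint would pass 70% of its speed; a pose out of reach is approached as far as the arm can. A call with a gripper value outside its range is refused whole. The fingers move at their own pace and stop on an object; the grip force is fixed at half the most. Time passes only in rows, so rows that repeat a pose let the fingers close, or fill a call up. It gives the time, the measured TCP pose, the force, the opening and the grip force at its end, in the units of the state.
- bot.read_state(): the state, without advancing time (a new reading comes with each control period).
- vision.capture(name): name is "scene" or "top" or "wrist"; returns the picture (420x560x3 uint8, red, green, blue); there is no depth.
- vision.camera_model(name): a dict with "camera_matrix" (3x3 intrinsics, pixels), "camera_from_world" (4x4, takes a point from world to camera coordinates). Camera axes: x right, y up, looking along -z (the intrinsics and any distortion apply to the point x, -y, -z); pixel columns grow to the right and rows downward; lengths in m; the calibration is good to about 2 mm. A picture is of the moment at which its call begins: read the wrist's pose just before it. camera_model takes no time and is no camera call; for the wrist camera it gives the pose at the moment of the call.
- workorder.hand_in(): hands the job in; it is judged then, once.
The state is a dict: "time_s": time; "joint_positions": joint angles; "qvel": joint speeds; "tau": joint torques, N m; "position": TCP position; "tcp_rot": TCP orientation; "force": force on the tool from outside, world axes, zero at the start; "moment": the same for the moment, N m; "opening": opening from 0.0 (shut) to 1.0 (fully open); "grasp_force": force on a finger pad.
Only numpy, scipy, OpenCV 4.12 (cv2) and the standard library are available. Lean on these libraries where they do the work, as an engineer would, in place of code of your own. Each camera call takes 0.05 s, during which the arm holds its last target. There are 200 camera calls.

TASK

Run one fingertip, or the closed pair, along the lamp rack's front rail from the first gap at its left end (as the robot sees it), counting every gap, filled or empty, and stop at the third, not past it. Then push the loose lamp carton in front of the rack end-on into that third gap until it is fully home against the back panel, and take the hand away. Slide it along the bench steadily, without lifting, tipping or knocking it, and leave everything else where it is.

Things in the scene. Friction and masses are not known exactly. Their poses are not given: they have to be found in the camera images.
- rack: grey-green painted steel lamp-carton rack, bolted down. Origin: bench level, centre of footprint; x from open front to back, y to the left as the robot sees it (yaw within 0.12 rad). Seven dividers, 4 mm thick, 52 mm high, x -40 to +40 mm, at y = +174, +116, +58, 0, -58, -116, -174 mm. No floor plate: things slide on the bench into a gap. Feet 8 mm high reach 26 mm past each end.
- first_gap (a point): bench level, middle of the open mouth of the first (leftmost) of six gaps: rack x = -40, y = +145 mm. Each gap is 54 mm clear and open up to the rail's underside, 52 mm above the bench. Gap centres: y = +145 (first), +87 (second), +29 (third), -29, -87, -145 mm in the rack's frame. The first, third and fourth are empty; the others hold stock.
- back_stop (a point): bench level, middle of the inner face of the rack's back panel (rack x = +40, y = 0 mm), which closes all gaps behind; 58 mm high. A thing is fully home when its far end meets it.
- rail_1: the rack's front rail over the first gap, from the left end (rack y +176 to +120 mm). The rail is one flat rigid steel strip across the front tops of the dividers, over all gaps: 352 mm long, 20 mm wide (rack x -40 to -20), 6 mm thick, top face 58 mm above the bench; rivets mark the dividers. A light touch (0.5 N) counts. Origin: middle of this length's underside, z = 52 mm.
- rail_12: the same rail's 8 mm length over the divider between the first and second gaps (rack y +120 to +112 mm). Origin: middle of its underside.
- rail_2: the same rail over the second gap (rack y +112 to +62 mm). Origin: middle of its underside.
- rail_23: the same rail's 8 mm length over the divider between the second and third gaps (rack y +62 to +54 mm). Origin: middle of its underside.
- rail_3: the same rail over the third gap (rack y +54 to -4 mm). Origin: middle of its underside.
- rail_rest: the remaining length of the same rail, past the third gap (rack y -4 to -176 mm). Origin: middle of its underside.
- carton: the loose lamp carton: closed brown cardboard box with a blank white end label, 90 mm long (x), 44 wide (y), 44 high, 100 to 210 g, friction coefficient on the bench 0.45 to 0.75. Origin: centre of its underside. It lies alone before the rack's middle, long axis within 0.35 rad of the rack's x. Home, its origin is at rack x = -5, y = +29 mm and it stands 10 mm out of the front.
- stock_a: brown carton 82 x 46 x 46 mm already in one of the rack's gaps (second, fifth or sixth); leave it. Origin: centre of underside.
- stock_b: smaller white carton 70 x 40 x 40 mm already in one of those gaps; leave it. Origin: centre of underside.
- stock_tin: round aluminium tin, 44 mm across, 48 mm high, already in one of those gaps; leave it. Origin: centre of underside.
- tape_roll: roll of black tape lying flat, 110 mm across, 48 mm high, on the bench left of the work; leave it. Origin: centre of underside.
- hook_clamp: cast aluminium hook clamp lying on its side, about 125 x 110 mm, 30 mm high, on the bench right of the work; leave it. Origin: at bench level, centre of its hook.
- wrench: steel wrench 170 mm long lying on the bench right of the work; leave it. Origin: near its middle.
- cleaner: white plastic bottle 48 mm across, 150 mm high, on the bench far right; leave it. Origin: centre of underside.
- pattern_holder: flat steel lantern pattern holder 100 x 90 mm, 3 to 4 mm thick, with a round opening and a tab, lying on the bench left of the work, nearer the robot; leave it. Origin: centre of underside.
Not all that is in view belongs to the job. Leave any green or purple look-alike of the carton alone.

How it is judged (in metres and radians):
On the way, in this order (a step that is already met when the one before it is completed fails the run):
1. a fingertip touches the rail over the first gap (contact force between the fingers and rail_1 above 0.3 N and contact force between the fingers and rail_12 below 0.1 N), for 0.04 s.
2. still on the rail, it passes the divider between the first and second gaps (contact force between the fingers and rail_12 above 0.3 N), for 0.04 s.
3. it touches the rail over the second gap (contact force between the fingers and rail_2 above 0.3 N and contact force between the fingers and rail_12 below 0.1 N and contact force between the fingers and rail_23 below 0.1 N), for 0.04 s.
4. still on the rail, it passes the divider between the second and third gaps (contact force between the fingers and rail_23 above 0.3 N), for 0.04 s.
5. it touches the rail over the third gap (contact force between the fingers and rail_3 above 0.3 N and contact force between the fingers and rail_23 below 0.1 N), for 0.04 s.
6. the carton is pushed fully home in the third gap (x of carton in the frame of rack between -0.011 and 0.002 m and y of carton in the frame of rack between 0.019 and 0.039 m and height (world z) of carton below 0.004 m and angle between carton's own z axis and vertical below 0.08 rad and angle between the x axis of carton and the x axis of rack, either way round below 0.13 rad), for 0.2 s.
At the end, for the whole second after the job is handed in: The carton lies flat and at rest in the third gap from the left, within 10 mm of the gap's centre line and 0.13 rad of its direction, its far end within 6 mm of the back panel, released (all of step 6 and linear speed of carton below 0.01 m/s); the robot touches nothing.
It fails at once if the carton is lifted or tipped (height (world z) of carton above 0.015 m or angle between carton's own z axis and vertical above 0.35 rad).
It fails at once if the carton is knocked (faster than 0.5 m/s) (linear speed of carton above 0.5 m/s).
It fails at once if the rail is touched past the third gap (contact force between the fingers and rail_rest above 0.5 N).
It fails at once if other stock or things on the bench are moved by more than 20 mm (distance of any of stock_a, stock_b, stock_tin, tape_roll, hook_clamp, wrench, cleaner, pattern_holder from where it was at the start of the episode above 0.02 m).
It also fails if it takes over 61 s, if anything falls off the work surface, if the arm or the gripper's body presses on something with over 40 N, if the wrist force passes 120 N, or if a joint passes its speed limit or range.

## Working session

There is one attempt and no reset: what is moved stays moved. The work goes in short steps, Python scripts to look and compute and a shell command to move; the robot and the scene stay as the last step left them, time stands still between calls to the robot, and variables do not carry over. Pictures are saved under pics/ and viewed, at most 10 in all, crops included, and the job is handed in when it is done.

```bash
mkdir -p pics; python3 - <<'E'
from rig import bot,vision
import cv2,numpy as np
for n in("scene","top"):
    im=vision.capture(n);cv2.imwrite(f"pics/{n}0.png",im[:,:,::-1])
    m=vision.camera_model(n);print(n,np.round(m["camera_matrix"],1).tolist(),np.round(m["camera_from_world"],3).tolist(),m.keys())
s=bot.read_state();print(s["time_s"],s["position"],np.round(s["tcp_rot"],3).tolist(),s["force"],s["opening"])
E
```

```text
scene [[466.7, 0.0, 273.1], [0.0, 466.7, 212.5], [0.0, 0.0, 1.0]] [[-0.372, 0.928, 0.014, 0.268], [-0.74, -0.306, 0.599, 0.372], [0.56, 0.213, 0.801, -1.397], [0.0, 0.0, 0.0, 1.0]] dict_keys(['camera_matrix', 'camera_from_world'])
top [[545.6, 0.0, 277.5], [0.0, 545.6, 204.2], [0.0, 0.0, 1.0]] [[0.004, -1.0, -0.015, -0.059], [0.994, 0.002, 0.109, -0.581], [-0.109, -0.016, 0.994, -1.437], [0.0, 0.0, 0.0, 1.0]] dict_keys(['camera_matrix', 'camera_from_world'])
0.1 [0.16507191 0.6021158  0.22964543] [[-0.964, 0.265, -0.001], [0.265, 0.964, -0.002], [0.0, -0.002, -1.0]] [ 0.11048915  0.54458647 -0.03335302] 0.999049673500545
```

View pics/top0.png

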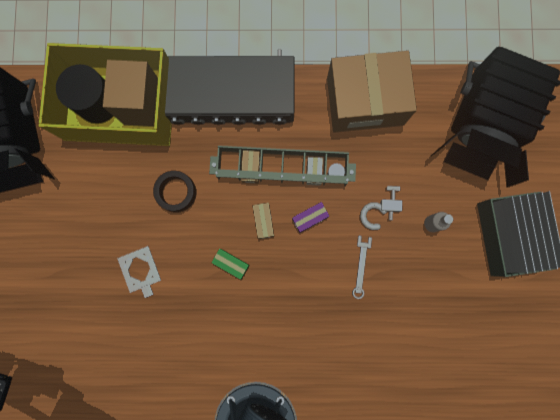

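View pics/scene0.png

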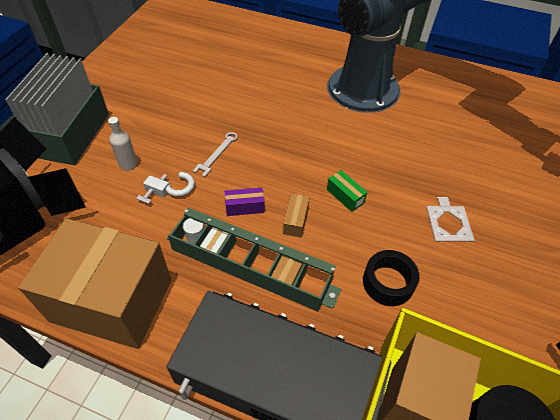

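The top view shows the rack at about (215–352, 145–185). There are three carton-like boxes: brown at (263,221), purple at (311,217) and green at (230,263). The brown one with the pale label fits the description, and I'll confirm it in an enlarged crop.

```bash
cat > h.py <<'E'
import numpy as np,cv2
from rig import bot,vision
def ray(n,uv,z,M=None):
    m=M or vision.camera_model(n);K=np.array(m["camera_matrix"]);T=np.array(m["camera_from_world"])
    d=np.linalg.inv(K)@[uv[0],uv[1],1];d=T[:3,:3].T@(d*[1,-1,-1]);c=-T[:3,:3].T@T[:3,3]
    return c+d*(z-c[2])/d[2]
def proj(n,P,M=None):
    m=M or vision.camera_model(n);K=np.array(m["camera_matrix"]);T=np.array(m["camera_from_world"])
    p=K@((T[:3,:3]@np.asarray(P)+T[:3,3])*[1,-1,-1]);return p[:2]/p[2]
E
python3 - <<'E'
import cv2
im=cv2.imread("pics/top0.png")[140:250,205:365]
cv2.imwrite("pics/crop1.png",cv2.resize(im,None,fx=5,fy=5,interpolation=cv2.INTER_CUBIC))
E
```

```text
(no output)
```

View pics/crop1.png

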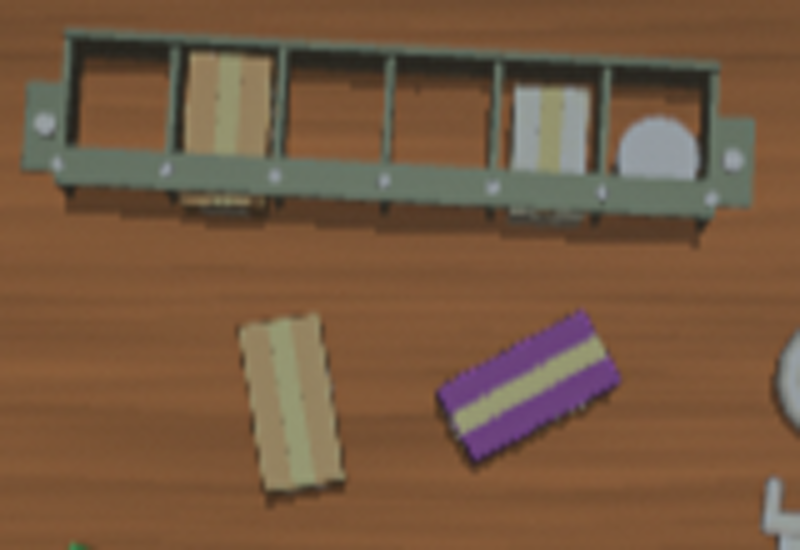

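The crop confirms it: a brown carton with a pale stripe (top corners about (240,325), (320,314), (344,482), (268,492)) stands before the empty third gap. The purple look-alike is to its right. The rail rivets run from (57,163) to (712,199).

```bash
cat >> h.py <<'E'
def rack():
    import numpy as np
    c=[(57,163),(165,169),(275,176),(384,181),(493,188),(602,192),(712,199)]
    M=vision.camera_model("top")
    P=np.array([ray("top",(204.6+a/5,139.6+b/5),.058,M)[:2] for a,b in c])
    return P
E
python3 - <<'E'
from h import *
P=rack();print(np.round(P,4).tolist(),np.linalg.norm(np.diff(P,axis=0),axis=1).round(4))
d=P[0]-P[-1];L=np.linalg.norm(d);ey=d/L;ex=np.array([ey[1],-ey[0]]);yaw=np.arctan2(ex[1],ex[0])
o=P.mean(0)+.030*ex;print("L",L,"yaw",yaw,"origin",o)
M=vision.camera_model("top")
C=np.array([ray("top",(204.6+a/5,139.6+b/5),.044,M)[:2] for a,b in [(240,325),(320,314),(344,482),(268,492)]])
print(C.round(4).tolist(),np.linalg.norm(C-np.roll(C,1,0),axis=1))
c=C.mean(0);f=(C[0]+C[1]-C[2]-C[3]);print("carton",c,np.arctan2(f[1],f[0]))
# rack frame
R=np.array([ex,ey]);print("carton in rack",R@(c-o))
for n in [(-30,145),(-30,29),(-45,29),(-5,29)]:print(n,o+R.T@np.array(n)/1000)
# rail back/front edges check
for a,b in [(384,168),(384,197)]:print(R@(ray("top",(204.6+a/5,139.6+b/5),.058,M)[:2]-o))
# scene cross-check: project rivets
for p in (P[0],P[3],P[6]):print("scene px",proj("scene",[*p,.058]))
E
```

```text
[[0.6638, 0.1072], [0.6607, 0.0495], [0.657, -0.0091], [0.6544, -0.0671], [0.6507, -0.125], [0.6487, -0.1828], [0.645, -0.241]] [0.0577 0.0587 0.058  0.058  0.0578 0.0583]
L 0.34866575853252996 yaw -0.05401335141794783 origin [ 0.6842874  -0.06852636]
[[0.5788, 0.0097], [0.5848, -0.033], [0.4951, -0.0463], [0.4897, -0.006]] [0.09041671 0.04311946 0.09060074 0.04065252]
carton [ 0.53709613 -0.01892477] 0.16046765024617413
carton in rack [-0.14965446  0.04158282]
(-30, 145) [0.66215928 0.07788179]
(-30, 29) [ 0.65589678 -0.03794904]
(-45, 29) [ 0.64091866 -0.03713923]
(-5, 29) [ 0.68086032 -0.03929871]
[-0.02294115  0.00020331]
[-0.03850641 -0.00068936]
scene px [332.43347443 269.62731405]
scene px [255.95383524 239.02228817]
scene px [185.84334281 210.97831819]
```

```bash
python3 -m handwheel '[{"xyz":[-40,-25,0],"delta_rot":[0,0,0],"hand":1},{"xyz":[-82,-50,0],"delta_rot":[0,0,0],"hand":1},{"xyz":[-124,-75,0],"delta_rot":[0,0,0],"hand":1},{"xyz":[-165,-100,0],"delta_rot":[0,0,0],"hand":1},{"xyz":[-206,-124,0],"delta_rot":[0,0,0],"hand":1}]'
python3 -m handwheel '[{"xyz":[-40,-25,0],"delta_rot":[0,0,-0.05],"hand":1},{"xyz":[-82,-50,0],"delta_rot":[0,0,-0.1],"hand":1},{"xyz":[-124,-75,0],"delta_rot":[0,0,-0.15],"hand":1},{"xyz":[-165,-100,0],"delta_rot":[0,0,-0.2],"hand":1},{"xyz":[-206,-124,0],"delta_rot":[0,0,-0.214],"hand":1}]'
cat > t.py <<'E'
import sys
from h import *
o=np.array([.6843,-.0685]);a=-.054
ex=np.array([np.cos(a),np.sin(a)]);ey=np.array([-ex[1],ex[0]])
s=bot.read_state();p=np.array(s["position"]);R=np.array(s["tcp_rot"])
r=np.array([ex,ey])@(p[:2]-o)*1000
print("t",s["time_s"],"tcp",p.round(4),"rack",r.round(1),"tip z",round((p[2]-bot.tip_extent)*1000,1),"F",np.round(s["force"],2),"open",round(s["opening"],3),"tool y yaw vs rack",round(float(np.arctan2(-R[0,1],R[1,1])-a),3),"zax",R[:,2].round(3))
if len(sys.argv)>3:
    t=[float(v) for v in sys.argv[1:4]] # rack x,y mm, tip z mm
    w=np.array([*(o+(ex*t[0]+ey*t[1])/1000),t[2]/1000+bot.tip_extent])
    print("tool delta",(R.T@(w-p)*1000).round(1))
E
python3 t.py -30 145 80
```

```text
time_s: 0.72
position: [0.3319, 0.4272, 0.2302]
tcp_rot: [[-0.964, 0.264, -0.001], [0.264, 0.964, -0.001], [0.0, -0.001, -1.0]]
force: [-0.2, 0.5, -0.0]
opening: 0.515
grasp_force: 0.0
time_s: 1.35
position: [0.4977, 0.2532, 0.2302]
tcp_rot: [[-0.999, 0.053, -0.001], [0.053, 0.999, -0.0], [0.001, -0.0, -1.0]]
force: [0.1, 0.8, -0.1]
opening: 0.019
grasp_force: 0.0
t 1.35 tcp [0.4977 0.2532 0.2302] rack [-203.7  311.1] tip z 222.2 F [ 0.15  0.83 -0.11] open 0.019 tool y yaw vs rack 0.001 zax [-0.001 -0.    -1.   ]
tool delta [-173.7 -166.2  142.1]
```

```bash
python3 -m handwheel '[{"xyz":[-43,-42,30],"delta_rot":[0,0,0],"hand":1},{"xyz":[-87,-83,60],"delta_rot":[0,0,0],"hand":1},{"xyz":[-130,-125,90],"delta_rot":[0,0,0],"hand":1},{"xyz":[-174,-166,125],"delta_rot":[0,0,0],"hand":1},{"xyz":[-174,-166,142],"delta_rot":[0,0,0],"hand":1}]'
python3 t.py -30 145 58
python3 - <<'E'
from h import *
im=vision.capture("wrist");cv2.imwrite("pics/w1.png",im[:,:,::-1])
E
```

```text
time_s: 1.98
position: [0.6642, 0.0762, 0.0869]
tcp_rot: [[-0.998, 0.057, 0.001], [0.057, 0.998, -0.001], [-0.001, -0.0, -1.0]]
force: [-0.7, 0.1, -0.1]
opening: 0.005
grasp_force: 0.0
t 1.975 tcp [0.6642 0.0762 0.0869] rack [-27.9 143.4] tip z 78.9 F [-0.72  0.09 -0.12] open 0.005 tool y yaw vs rack -0.003 zax [ 0.001 -0.001 -1.   ]
tool delta [ 2.1  1.6 20.9]
```

View pics/w1.png

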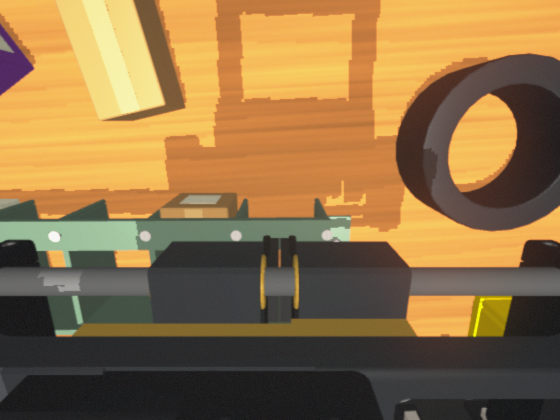

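The wrist view shows the closed fingers at column ~280, midway between the rail rivets at (236,236) and (327,236), so they are over the first gap. I'll lower until they touch.

```bash
python3 -m handwheel '[{"xyz":[2,2,10],"delta_rot":[0,0,0],"hand":1},{"xyz":[2,2,17],"delta_rot":[0,0,0],"hand":1},{"xyz":[2,2,18],"delta_rot":[0,0,0],"hand":1},{"xyz":[2,2,19],"delta_rot":[0,0,0],"hand":1},{"xyz":[2,2,20],"delta_rot":[0,0,0],"hand":1}]'; python3 t.py -30 145 58
```

```text
time_s: 2.65
position: [0.6603, 0.082, 0.0694]
tcp_rot: [[-0.999, 0.053, 0.001], [0.053, 0.999, -0.0], [-0.001, -0.0, -1.0]]
force: [0.0, -1.1, 0.4]
opening: 0.004
grasp_force: 0.0
t 2.65 tcp [0.6603 0.082  0.0694] rack [-32.1 148.9] tip z 61.4 F [ 0.04 -1.14  0.41] open 0.004 tool y yaw vs rack 0.001 zax [ 0.001 -0.    -1.   ]
tool delta [-2.1 -3.9  3.4]
```

```bash
python3 -m handwheel '[{"xyz":[-1,-3,1],"delta_rot":[0,0,0],"hand":1},{"xyz":[-1,-3,1.5],"delta_rot":[0,0,0],"hand":1},{"xyz":[-1,-3,2],"delta_rot":[0,0,0],"hand":1},{"xyz":[-1,-3,2.5],"delta_rot":[0,0,0],"hand":1},{"xyz":[-1,-3,3],"delta_rot":[0,0,0],"hand":1}]'; python3 t.py -30 145 58
```

```text
time_s: 3.28
position: [0.6609, 0.0783, 0.0665]
tcp_rot: [[-0.999, 0.054, 0.0], [0.054, 0.999, -0.0], [-0.0, -0.0, -1.0]]
force: [-3.2, 0.6, 8.2]
opening: 0.008
grasp_force: 3.8
t 3.275 tcp [0.6609 0.0783 0.0665] rack [-31.3 145.3] tip z 58.5 F [-3.21  0.58  8.2 ] open 0.008 tool y yaw vs rack 0.0 zax [ 0. -0. -1.]
tool delta [-1.3 -0.3  0.5]
```

```bash
python3 -m handwheel '[{"xyz":[0,-5,0],"delta_rot":[0,0,0],"hand":1},{"xyz":[0,-13,0],"delta_rot":[0,0,0],"hand":1},{"xyz":[0,-21,0],"delta_rot":[0,0,0],"hand":1},{"xyz":[0,-29,0],"delta_rot":[0,0,0],"hand":1},{"xyz":[0,-37,0],"delta_rot":[0,0,0],"hand":1}]'; python3 t.py -30 29 58
```

```text
time_s: 3.9
position: [0.6599, 0.0418, 0.0665]
tcp_rot: [[-0.999, 0.054, 0.003], [0.054, 0.999, 0.001], [-0.003, 0.001, -1.0]]
force: [0.6, 3.0, 5.8]
opening: 0.007
grasp_force: 2.8
t 3.9 tcp [0.6599 0.0418 0.0665] rack [-30.3 108.8] tip z 58.5 F [0.57 3.01 5.77] open 0.007 tool y yaw vs rack -0.0 zax [ 0.003  0.001 -1.   ]
tool delta [ -0.4 -79.8   0.4]
```

```bash
python3 -m handwheel '[{"xyz":[0,-8,0.2],"delta_rot":[0,0,0],"hand":1},{"xyz":[0,-15,0.2],"delta_rot":[0,0,0],"hand":1},{"xyz":[0,-22,0.2],"delta_rot":[0,0,0],"hand":1},{"xyz":[0,-30,0.2],"delta_rot":[0,0,0],"hand":1},{"xyz":[0,-38,0.2],"delta_rot":[0,0,0],"hand":1}]'; python3 t.py -30 29 58
```

```text
time_s: 4.53
position: [0.6579, 0.004, 0.0665]
tcp_rot: [[-0.999, 0.054, 0.003], [0.054, 0.999, 0.001], [-0.003, 0.001, -1.0]]
force: [0.1, 3.9, 6.2]
opening: 0.009
grasp_force: 3.2
t 4.525 tcp [0.6579 0.004  0.0665] rack [-30.3  71. ] tip z 58.5 F [0.1  3.87 6.23] open 0.009 tool y yaw vs rack -0.0 zax [ 0.003  0.001 -1.   ]
tool delta [ -0.3 -42.    0.4]
```

```bash
python3 -m handwheel '[{"xyz":[0,-10,0.2],"delta_rot":[0,0,0],"hand":1},{"xyz":[0,-20,0.2],"delta_rot":[0,0,0],"hand":1},{"xyz":[0,-30,0.2],"delta_rot":[0,0,0],"hand":1},{"xyz":[0,-38,0.2],"delta_rot":[0,0,0],"hand":1},{"xyz":[0,-44,0.2],"delta_rot":[0,0,0],"hand":1}]'; python3 t.py -150 41.6 120
```

```text
time_s: 5.15
position: [0.6556, -0.0399, 0.0665]
tcp_rot: [[-0.998, 0.055, 0.003], [0.055, 0.998, 0.001], [-0.003, 0.002, -1.0]]
force: [0.6, 4.9, 7.6]
opening: 0.0
grasp_force: 3.7
t 5.15 tcp [ 0.6556 -0.0399  0.0665] rack [-30.2  27. ] tip z 58.5 F [0.56 4.87 7.58] open 0.0 tool y yaw vs rack -0.001 zax [ 0.003  0.001 -1.   ]
tool delta [119.7  14.6 -61.9]
```

```bash
python3 -m handwheel '[{"xyz":[0,0,0],"delta_rot":[0,0,0],"hand":1},{"xyz":[0,0,-15],"delta_rot":[0,0,0],"hand":1},{"xyz":[0,0,-40],"delta_rot":[0,0,0],"hand":1},{"xyz":[30,4,-62],"delta_rot":[0,0,-0.07],"hand":1},{"xyz":[60,8,-62],"delta_rot":[0,0,-0.14],"hand":-0.38}]' >/dev/null
python3 -m handwheel '[{"xyz":[30,0,0],"delta_rot":[0,0,-0.074],"hand":-0.38},{"xyz":[60,-2,0],"delta_rot":[0,0,-0.074],"hand":-0.38},{"xyz":[60,-2,0],"delta_rot":[0,0,-0.074],"hand":-0.38},{"xyz":[60,-2,0],"delta_rot":[0,0,-0.074],"hand":-0.38},{"xyz":[60,-2,0],"delta_rot":[0,0,-0.074],"hand":-0.38}]' >/dev/null
python3 t.py -150 41.6 12
python3 - <<'E'
from h import *
im=vision.capture("wrist");cv2.imwrite("pics/w2.png",im[:,:,::-1])
s=bot.read_state();R=np.array(s["tcp_rot"]);p=np.array(s["position"])
for y in(-.022,.022):
  for x in (-.045,.045): print(proj("wrist",[*(p+R@[x,y,0])[:2],.044]).round())
E
```

```text
t 6.4 tcp [ 0.5368 -0.0366  0.1274] rack [-149.    23.9] tip z 119.4 F [-0.42  0.76  0.76] open 0.607 tool y yaw vs rack 0.214 zax [ 0.002 -0.001 -1.   ]
tool delta [ -2.6  17.6 107.3]
[254. 267.]
[252. 161.]
[306. 267.]
[309. 161.]
```

View pics/w2.png

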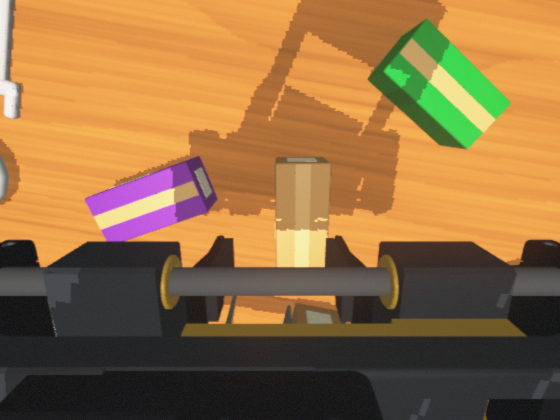

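The wrist view shows the carton at columns 275–330, parallel to the fingers. Its centre at column ~303 matches the computed +17.6 mm offset. I'll shift over and come down around it.

```bash
python3 -m handwheel '[{"xyz":[-1,9,0],"delta_rot":[0,0,0],"hand":-0.45},{"xyz":[-3,17.5,0],"delta_rot":[0,0,0],"hand":-0.45},{"xyz":[-3,17.5,20],"delta_rot":[0,0,0],"hand":-0.45},{"xyz":[-3,17.5,40],"delta_rot":[0,0,0],"hand":-0.45},{"xyz":[-3,17.5,60],"delta_rot":[0,0,0],"hand":-0.45}]' >/dev/null; python3 t.py -150 41.6 12
python3 -m handwheel '[{"xyz":[0,0,10],"delta_rot":[0,0,0],"hand":-0.45},{"xyz":[0,0,20],"delta_rot":[0,0,0],"hand":-0.45},{"xyz":[0,0,30],"delta_rot":[0,0,0],"hand":-0.45},{"xyz":[0,0,40],"delta_rot":[0,0,0],"hand":-0.45},{"xyz":[0,0,47],"delta_rot":[0,0,0],"hand":-0.45}]' >/dev/null; python3 t.py -150 41.6 12
```

```text
t 7.075 tcp [ 0.5357 -0.0178  0.0666] rack [-151.1   42.6] tip z 58.6 F [ 0.1  -0.5  -0.26] open 0.728 tool y yaw vs rack 0.215 zax [ 0. -0. -1.]
tool delta [-0.9 -1.3 46.6]
t 7.7 tcp [ 0.5354 -0.0186  0.0196] rack [-151.3   41.8] tip z 11.6 F [ 0.03  0.55 -0.32] open 0.725 tool y yaw vs rack 0.214 zax [-0.  0. -1.]
tool delta [-1.3 -0.5 -0.4]
```

```bash
python3 -m handwheel '[{"xyz":[0,0,0],"delta_rot":[0,0,0],"hand":-0.3},{"xyz":[0,0,0],"delta_rot":[0,0,0],"hand":-0.15},{"xyz":[0,0,0],"delta_rot":[0,0,0],"hand":0.05},{"xyz":[0,0,0],"delta_rot":[0,0,0],"hand":0.05},{"xyz":[0,0,0],"delta_rot":[0,0,0],"hand":0.05}]'; python3 t.py -140 29 11.6
```

```text
time_s: 8.32
position: [0.5357, -0.0185, 0.0205]
tcp_rot: [[-0.987, -0.159, 0.001], [-0.159, 0.987, -0.0], [-0.001, -0.0, -1.0]]
force: [-0.7, 0.8, 1.4]
opening: 0.505
grasp_force: 30.0
t 8.325 tcp [ 0.5357 -0.0185  0.0205] rack [-151.1   41.9] tip z 12.5 F [-0.74  0.81  1.44] open 0.505 tool y yaw vs rack 0.214 zax [ 0.001 -0.    -1.   ]
tool delta [ -8.1 -15.    0.9]
```

```bash
python3 -m handwheel '[{"xyz":[-1.6,-3,0],"delta_rot":[0,0,0.043],"hand":0.05},{"xyz":[-3.2,-6,0],"delta_rot":[0,0,0.086],"hand":0.05},{"xyz":[-4.8,-9,0],"delta_rot":[0,0,0.129],"hand":0.05},{"xyz":[-6.4,-12,0],"delta_rot":[0,0,0.172],"hand":0.05},{"xyz":[-8,-15,0],"delta_rot":[0,0,0.214],"hand":0.05}]' >/dev/null; python3 t.py -85 29 11.6
```

```text
t 8.95 tcp [ 0.545  -0.0314  0.0205] rack [-141.1   29.6] tip z 12.5 F [-2.16  2.77  3.94] open 0.504 tool y yaw vs rack -0.001 zax [-0.002  0.001 -1.   ]
tool delta [-56.1  -0.5   0.8]
```

```bash
python3 -m handwheel '[{"xyz":[-5,0,0],"delta_rot":[0,0,0],"hand":0.05},{"xyz":[-11,0,0],"delta_rot":[0,0,0],"hand":0.05},{"xyz":[-17,0,0],"delta_rot":[0,0,0],"hand":0.05},{"xyz":[-23,0,0],"delta_rot":[0,0,0],"hand":0.05},{"xyz":[-28,0,0],"delta_rot":[0,0,0],"hand":0.05}]' >/dev/null; python3 t.py -85 29 11.6
python3 - <<'E'
from h import *
im=vision.capture("top")[140:250,205:365];cv2.imwrite("pics/t2.png",cv2.resize(im,None,fx=4,fy=4,interpolation=cv2.INTER_CUBIC)[:,:,::-1])
im=vision.capture("scene")[180:310,160:350];cv2.imwrite("pics/s2.png",cv2.resize(im,None,fx=4,fy=4,interpolation=cv2.INTER_CUBIC)[:,:,::-1])
E
```

```text
t 9.575 tcp [ 0.5722 -0.0333  0.0205] rack [-113.8   29.1] tip z 12.5 F [-4.4   0.69  6.31] open 0.5 tool y yaw vs rack 0.001 zax [-0.003  0.    -1.   ]
tool delta [-28.8  -0.1   0.8]
```

View pics/s2.png

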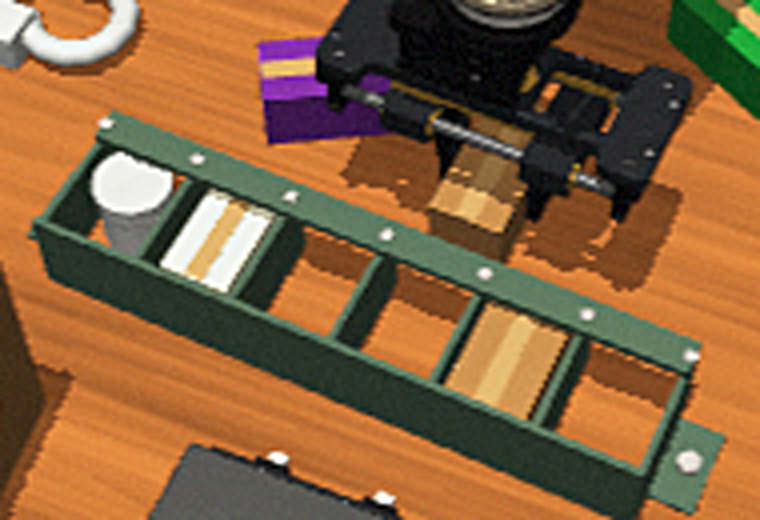

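The carton is squarely in line with the third gap (mouth at about (430,265) in the crop). I'll slide it forward until its nose is just inside.

```bash
python3 -m handwheel '[{"xyz":[-6,0,0],"delta_rot":[0,0,0],"hand":0.05},{"xyz":[-14,0,0],"delta_rot":[0,0,0],"hand":0.05},{"xyz":[-23,0,0],"delta_rot":[0,0,0],"hand":0.05},{"xyz":[-32,0,0],"delta_rot":[0,0,0],"hand":0.05},{"xyz":[-40,0,0],"delta_rot":[0,0,0],"hand":0.05}]' >/dev/null; python3 t.py -85 29 11.6
python3 -m handwheel '[{"xyz":[0,0,0],"delta_rot":[0,0,0],"hand":0.05},{"xyz":[0,0,0],"delta_rot":[0,0,0],"hand":-0.1},{"xyz":[0,0,0],"delta_rot":[0,0,0],"hand":-0.25},{"xyz":[0,0,0],"delta_rot":[0,0,0],"hand":-0.35},{"xyz":[0,0,0],"delta_rot":[0,0,0],"hand":-0.35}]' >/dev/null; python3 t.py -73 29 75
```

```text
t 10.3 tcp [ 0.6123 -0.0355  0.0205] rack [-73.7  29. ] tip z 12.5 F [-3.78  0.64  6.59] open 0.502 tool y yaw vs rack 0.001 zax [-0.003  0.    -1.   ]
tool delta [11.3 -0.   0.9]
t 10.925 tcp [ 0.6136 -0.0357  0.02  ] rack [-72.4  28.9] tip z 12.0 F [-0.5   0.38 -0.04] open 0.669 tool y yaw vs rack 0.0 zax [-0.  0. -1.]
tool delta [  0.6   0.1 -63. ]
```

```bash
python3 -m handwheel '[{"xyz":[14,0,0],"delta_rot":[0,0,0],"hand":-0.38},{"xyz":[28,0,0],"delta_rot":[0,0,0],"hand":-0.38},{"xyz":[42,0,0],"delta_rot":[0,0,0],"hand":-0.38},{"xyz":[56,0,0],"delta_rot":[0,0,0],"hand":-0.38},{"xyz":[70,0,0],"delta_rot":[0,0,0],"hand":-0.38}]' >/dev/null
python3 -m handwheel '[{"xyz":[5,0,0],"delta_rot":[0,0,0],"hand":0.54},{"xyz":[5,0,0],"delta_rot":[0,0,0],"hand":0.54},{"xyz":[5,0,0],"delta_rot":[0,0,0],"hand":0.54},{"xyz":[5,0,0],"delta_rot":[0,0,0],"hand":0.54},{"xyz":[5,0,0],"delta_rot":[0,0,0],"hand":0.54}]' >/dev/null; python3 t.py -128 29 12
python3 - <<'E'
from h import *
im=vision.capture("wrist");cv2.imwrite("pics/w3.png",im[:,:,::-1])
E
```

```text
t 12.175 tcp [ 0.5391 -0.0317  0.0201] rack [-146.9   28.9] tip z 12.1 F [ 0.04 -0.1   0.65] open 0.256 tool y yaw vs rack 0.0 zax [ 0. -0. -1.]
tool delta [-18.9   0.1   0.1]
```

View pics/w3.png

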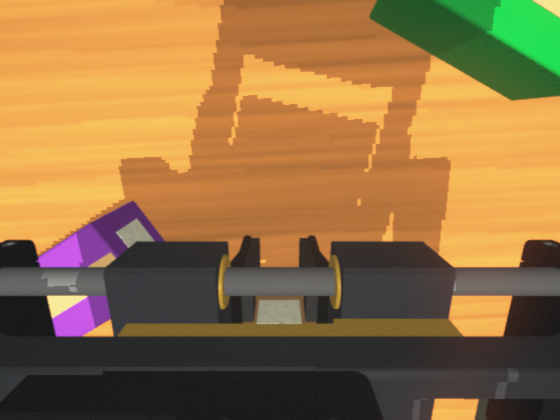

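The carton's end label is at (280,312), centred between the two fingers, so I'll start the push.

```bash
python3 -m handwheel '[{"xyz":[-8,0,0],"delta_rot":[0,0,0],"hand":0.54},{"xyz":[-13,0,0],"delta_rot":[0,0,0],"hand":0.54},{"xyz":[-18,0,0],"delta_rot":[0,0,0],"hand":0.54},{"xyz":[-24,0,0],"delta_rot":[0,0,0],"hand":0.54},{"xyz":[-30,0,0],"delta_rot":[0,0,0],"hand":0.54}]' >/dev/null; python3 t.py -60 29 12
python3 -m handwheel '[{"xyz":[-7,0,0],"delta_rot":[0,0,0],"hand":0.54},{"xyz":[-14,0,0],"delta_rot":[0,0,0],"hand":0.54},{"xyz":[-21,0,0],"delta_rot":[0,0,0],"hand":0.54},{"xyz":[-28,0,0],"delta_rot":[0,0,0],"hand":0.54},{"xyz":[-35,0,0],"delta_rot":[0,0,0],"hand":0.54}]' >/dev/null; python3 t.py -60 29 12
```

```text
t 12.85 tcp [ 0.5684 -0.0331  0.02  ] rack [-117.6   29. ] tip z 12.0 F [-1.2  -0.02  1.16] open 0.229 tool y yaw vs rack 0.0 zax [-0.002  0.    -1.   ]
tool delta [-57.6  -0.1  -0. ]
t 13.475 tcp [ 0.6042 -0.0352  0.0201] rack [-81.8  28.9] tip z 12.1 F [-1.28 -0.13  0.04] open 0.232 tool y yaw vs rack 0.0 zax [ 0.  0. -1.]
tool delta [-21.8   0.1   0.1]
```

```bash
python3 -m handwheel '[{"xyz":[-4,0,0],"delta_rot":[0,0,0],"hand":0.54},{"xyz":[-8,0,0],"delta_rot":[0,0,0],"hand":0.54},{"xyz":[-12,0,0],"delta_rot":[0,0,0],"hand":0.54},{"xyz":[-15,0,0],"delta_rot":[0,0,0],"hand":0.54},{"xyz":[-18,0,0],"delta_rot":[0,0,0],"hand":0.54}]' >/dev/null; python3 t.py -60 29 12
python3 -m handwheel '[{"xyz":[-1,0,0],"delta_rot":[0,0,0],"hand":0.54},{"xyz":[-1.7,0,0],"delta_rot":[0,0,0],"hand":0.54},{"xyz":[-2.4,0,0],"delta_rot":[0,0,0],"hand":0.54},{"xyz":[-3,0,0],"delta_rot":[0,0,0],"hand":0.54},{"xyz":[-3,0,0],"delta_rot":[0,0,0],"hand":0.54}]' >/dev/null; python3 t.py -60 29 12
```

```text
t 14.1 tcp [ 0.6217 -0.0362  0.0202] rack [-64.3  28.9] tip z 12.2 F [-0.81  0.3   0.86] open 0.229 tool y yaw vs rack 0.0 zax [-0.  0. -1.]
tool delta [-4.3  0.1  0.2]
t 14.725 tcp [ 0.6239 -0.0363  0.0201] rack [-62.1  28.9] tip z 12.1 F [-4.26 -1.28  2.66] open 0.227 tool y yaw vs rack 0.0 zax [-0.002  0.    -1.   ]
tool delta [-2.1  0.1  0.1]
```

```bash
python3 -m handwheel '[{"xyz":[-0.7,0,0],"delta_rot":[0,0,0],"hand":0.54},{"xyz":[-1.4,0,0],"delta_rot":[0,0,0],"hand":0.54},{"xyz":[-2,0,0],"delta_rot":[0,0,0],"hand":0.54},{"xyz":[-2,0,0],"delta_rot":[0,0,0],"hand":0.54},{"xyz":[-2,0,0],"delta_rot":[0,0,0],"hand":0.54}]' >/dev/null; python3 t.py -60 29 12
```

```text
t 15.35 tcp [ 0.6238 -0.0362  0.02  ] rack [-62.1  29. ] tip z 12.0 F [-7.64 -0.96  4.21] open 0.227 tool y yaw vs rack 0.001 zax [-0.006  0.001 -1.   ]
tool delta [-2.1  0.  -0. ]
```

The tool has stalled at rack x -62 while the force climbs, so the carton is against the back panel. I'll withdraw and check.

```bash
python3 -m handwheel '[{"xyz":[3,0,0],"delta_rot":[0,0,0],"hand":0.54},{"xyz":[10,0,0],"delta_rot":[0,0,0],"hand":0.54},{"xyz":[30,0,0],"delta_rot":[0,0,0],"hand":0.54},{"xyz":[55,0,-30],"delta_rot":[0,0,0],"hand":0.54},{"xyz":[80,0,-80],"delta_rot":[0,0,0],"hand":0.54}]' >/dev/null
python3 -m handwheel '[{"xyz":[20,30,-50],"delta_rot":[0,0,0],"hand":0.54},{"xyz":[40,60,-90],"delta_rot":[0,0,0],"hand":0.54},{"xyz":[40,120,-90],"delta_rot":[0,0,0],"hand":0.54},{"xyz":[40,180,-90],"delta_rot":[0,0,0],"hand":0.54},{"xyz":[40,180,-90],"delta_rot":[0,0,0],"hand":0.54}]' >/dev/null; python3 t.py
python3 - <<'E'
from h import *
im=vision.capture("top")[140:250,205:365];cv2.imwrite("pics/t3.png",cv2.resize(im,None,fx=5,fy=5,interpolation=cv2.INTER_CUBIC)[:,:,::-1])
E
```

```text
t 16.6 tcp [0.517  0.1537 0.1908] rack [-179.   212.9] tip z 182.8 F [-0.21 -0.53  0.37] open 0.229 tool y yaw vs rack 0.006 zax [ 0.004  0.001 -1.   ]
```

View pics/t3.png

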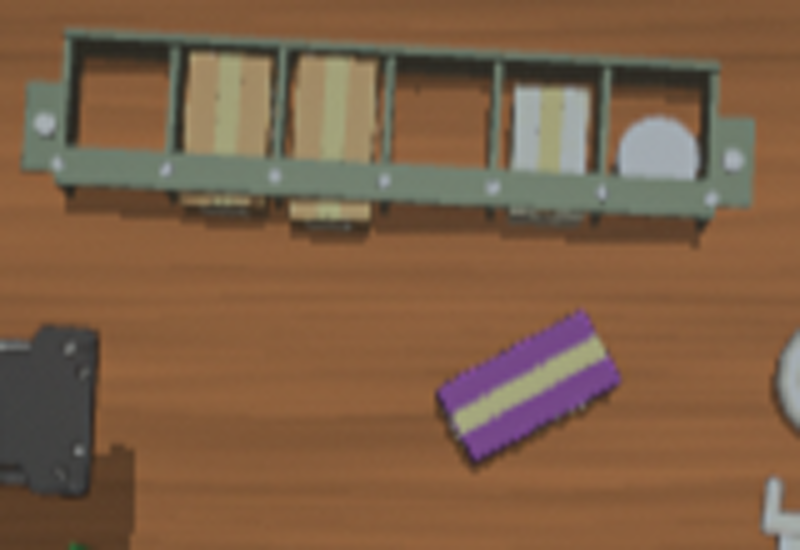

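The carton fills the third gap at (293–378, 55–221). It lies parallel to the dividers with its far end at the back panel, and everything else is unmoved. I'll check its rear edge numerically, then hand in.

```bash
python3 - <<'E'
from h import *
from rig import workorder
o=np.array([.6843,-.0685]);a=-.054
E=np.array([[np.cos(a),np.sin(a)],[-np.sin(a),np.cos(a)]])
f=lambda c:E@(ray("top",(204.6+c[0]/5,139.6+c[1]/5),.044)[:2]-o)*1000
l,r,fr=f((291,220)),f((370,222)),f((337,56));print(l,r,fr)
if abs((l[0]+r[0])/2+50)<6: print(workorder.hand_in())
E
```

```text
[-51.55437468  48.59167826] [-50.27471908   6.24149321] [39.04073    29.24747976]
the job is handed in; nothing more can be done
None
```

The carton is fully home in the third gap, with its ends measured at rack x about -51 and +39 mm. The hand is clear, nothing else was seen to move, and the job was handed in at about 17 s, though I gripped the carton to line it up before pushing it in end-on.

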